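# Park the stage lock pin and bring the measuring stage to the flag

## Task

The measuring stage is locked by a spring pin with a red T-handle: pull the handle up, give it a quarter turn either way and let it down into the shallow rest notch of its collar, so that the pin stays out by itself. Then slide the stage along by its black bar handle until its red pointer stands opposite the middle of the yellow flag, and leave it there with the pin still parked. Keep the machined part standing on the glass, and leave everything else on the table and on the granite where it is.

Things in the scene. Friction and masses are not known exactly. Their poses are not given: they have to be found in the camera images.
- stage_frame: Fixed dark granite base, 300 mm (its x) by 440 mm (its y), top 45 mm above the table, carrying rails, the sliding stage, a white scale and a grey bracket with the lock. Origin: centre of its underside, on the table. Its y axis is the direction in which the stage slides.
- lock_grip (a point): Centre of the red T-handle of the spring pin: a bar 70 mm long (along this point's x axis), 16 mm thick (y) and 24 mm high, z up, at 155 mm above the table when the pin is in. The point rises and turns with the handle. The pin axis runs vertically through it, at x = 82 mm, y = 0 in stage_frame. Below the handle a 12 mm shaft leads into the collar, whose top is 128 mm above the table: 15 mm clear under the handle when the pin is in.
- lock_pull (a joint): Height of the spring pin (m): 0 = fully in (the stage is locked), up to 0.042. A spring draws it down (about 5 N with its weight when in, 9 N at 0.036). A cross peg, 44 mm long and parallel to the T-handle, lies in a deep slot at 0. It clears the collar above 0.028, so lift to about 0.034 to turn freely. Resting in the shallow notches it reads 0.021; resting wrongly on the collar's high corners it reads 0.028.
- lock_turn (a joint): Turn of the pin and its T-handle about the vertical (rad, positive anticlockwise from above): 0 = handle along stage_frame's x (across the travel), where the deep slot is. The shallow rest notches, 7 mm deep and 14 mm wide for the 8 mm peg, are at +1.57 and at -1.57 (handle along the travel); either will do. Limits -1.9 and 1.9; it cannot turn more than about 0.1 rad while in the deep slot.
- collar_top (a point): Fixed point on the pin axis at the top of the square 44 mm brass collar, 128 mm above the table. Its slots are visible from above: deep slot across the travel, rest notches (steel floor) along the travel.
- stage (a joint): Travel of the aluminium stage (160 by 200 mm, its top 83 mm above the table) along stage_frame's +y (m): 0 = locked start position, stop at 0.15. It moves with about 3 N of friction plus slight damping, and stays where it is left. It is held within about 4 mm while the pin is in.
- stage_grip (a point): Centre of the black bar handle on the stage: 70 mm long along stage_frame's x, 14 mm thick along the travel (y), 16 mm high, its centre 125 mm above the table and 42 mm above the stage top, on a post at each end (50 mm free between the posts). Axes as stage_frame's.
- stage_pointer (a point): Free end of the thin red pointer (8 mm wide) on the stage's edge towards the robot, 85 mm above the table. Axes as stage_frame's.
- flag_mark (a point): Middle of the yellow flag's upper edge that faces the stage; the flag is a fixed block 12 mm wide along the travel, 24 mm across it, 30 mm high, standing on the white scale, its top 82 mm above the table. Axes as stage_frame's. The pointer is opposite it when both have the same y in stage_frame; this is 60 to 130 mm of travel from the start.
- glass_mid (a point): Centre of the upper face of the green glass plate on the stage, 130 mm (x) by 115 mm (y), 86 mm above the table; moves with the stage. Axes as stage_frame's.
- workpiece_mid (a point): Centre (half-way up) of the dark steel flanged part standing loose on the glass, 62 mm in diameter at the flange and 58 mm high, 0.3 to 0.65 kg. z is its own axis, up.
- gauge_block_mid (a point): Centre of a loose steel gauge block, 30 x 75 x 16 mm, lying on the granite. Bystander.
- clean_brush_mid (a point): Point in the middle of a loose brush, 160 mm long, lying on the granite at its end. Bystander.
- caliper_mid (a point): Centre of a digital caliper, 210 mm long, lying on the table. Bystander.
- ring_gauge_mid (a point): Centre of a steel ring gauge, 76 mm across and 22 mm high, on the table. Bystander.
- cleaner_mid (a point): Centre of a white cleaner bottle, 60 mm across and 150 mm high, on the table. Bystander.
- v_block_mid (a point): Centre of a steel V-block, 80 x 60 x 52 mm, on the table. Bystander.
Not all that is in view belongs to the job. What is shaped like the part that bears workpiece_mid but orange is not meant.

How it is judged:
On the way, in this order (a step that is already met when the one before it is completed fails the run):
1. the pin is parked out in its rest notch (value of joint lock_pull between 0.018 and 0.0245 m and (value of joint lock_turn between 1.32 and 1.82 rad or value of joint lock_turn between -1.82 and -1.32 rad)), for 0.3 s.
2. the stage stands with its pointer at the flag (all of step 1 and y of stage_pointer in the frame of flag_mark between -0.006 and 0.006 m), for 0.2 s.
At the end, for the whole second after the job is handed in: The pin rests out in its shallow notch (lock_pull 18 to 24.5 mm, handle within 0.25 rad of a quarter turn either way), the stage is at rest with its pointer within 6 mm of the flag's middle along the travel, and the machined part stands upright (within 0.15 rad) on the glass (all of step 2 and angle between workpiece_mid's own z axis and vertical below 0.15 rad and x of workpiece_mid in the frame of glass_mid between -0.065 and 0.065 m and y of workpiece_mid in the frame of glass_mid between -0.0575 and 0.0575 m and z of workpiece_mid in the frame of glass_mid between 0.024 and 0.036 m and velocity of joint stage between -0.005 and 0.005 m/s); the robot touches nothing.
It fails at once if the machined part is tipped over or falls off the glass (angle between workpiece_mid's own z axis and vertical above 0.5 rad or z of workpiece_mid in the frame of glass_mid below 0 m).
It fails at once if a bystander is displaced by more than 25 mm (distance of any of gauge_block_mid, clean_brush_mid, caliper_mid, ring_gauge_mid, cleaner_mid, v_block_mid from where it was at the start of the episode above 0.025 m).
It also fails if it takes over 51 s, if anything falls off the work surface, if the arm or the gripper's body presses on something with over 40 N, if the wrist force passes 120 N, or if a joint passes its speed limit or range.

## Robot

A 7-joint arm with a two-finger parallel gripper is mounted at the origin on the work surface. World frame = base frame: x ahead of the robot, y to its left, z up, the work surface at z = 0. Lengths are in m, angles in rad, forces in N, time in s.
With the tool pointing down it reaches from about 0.425 to 0.95 m from the base axis. Payload 4.7 kg.
Tool frame: the origin (TCP) lies between the finger pads; the fingertips stand 25 mm ahead of it and the grasp point (between the pads) lies 6 mm ahead of it; x points along the fingers, z is the direction in which the jaws open and shut, and the axes are right-handed (so a half turn about x gives the same grasp; the last joint's range is limited). The gripper opens to 85 mm and grips with 20 to 120 N. Pads are 22 mm wide; open, the fingers measure 114 mm over their backs; the gripper's body (76 mm by 85 mm) begins 54 mm behind the grasp point. The pads swing forward as they close: fully open they stand 13 mm farther back than shut.
Start: joints at [-1.265, 0.469, -0.049, 1.532, 0.024, 1.141, -0.082], TCP at [0.222, 0.638, 0.224] pointing down, gripper open.
Joint ranges: [-2.59, 2.59], [-0.33, 1.99], [-1.39, 1.29], [0.1, 2.45], [-1.04, 4.18], [0.21, 1.99], [-2.66, 2.66]. Speed limits (rad/s): [2.57, 2.57, 3.14, 3.14, 3.14, 3.14, 3.14].

## Interface

Orientations are given as a 3x3 rotation matrix whose columns are the frame's x, y, z axes.
In Python, from rig import * gives the robot as it stands. Calls block until the motion is done:
- movep(position, orientation): joint-space move of the TCP to a pose.
- move_l(position, attitude=None, feed=0.15, until_force=None): straight line of the TCP; attitude=None keeps the orientation; feed is the mean speed in m/s. With until_force (N) it stops when the force on the tool has changed by that much, and returns True; else False.
- move_joints(angles): joint-space move.
- command_gripper(opening, newtons=None): finger opening in m; newtons is the grip in N (None keeps the last); returns when the fingers have stopped.
- sleep(seconds).
- inverse_kinematics(position, orientation): joint angles nearest the present ones, or None.
- sense(): the state.
- camera(name): name is "scene" or "top" or "wrist"; returns (picture, depth): 420x560x3 uint8, red, green, blue; 420x560 float32, m along the optical axis (not along the pixel's ray), 0 where there is no reading.
- camera_params(name): a dict with "K" (3x3 intrinsics, pixels), "position" and "rotation" of the camera in the world; the wrist camera has in their place "tool_from_camera" (4x4, takes a point from camera to tool coordinates, whose origin is the TCP and whose axes are the tool frame's). Camera axes: x right, y down, z forward; pixel columns grow to the right and rows downward; lengths in m; the calibration is good to about 2 mm. A picture is of the moment at which its call begins: read the wrist's pose just before it. camera_params takes no time and is no camera call.
A pose or a line that the arm cannot do raises Unreachable and nothing moves.
- finish_job(): hands the job in, once; it reports no verdict.
The state is a dict: "time_s": time; "joint_pos": joint angles; "qd": joint speeds; "joint_efforts": joint torques, N m; "position": TCP position; "tcp_rot": TCP orientation; "wrist_force": force on the tool from outside, world axes, zero at the start; "ft_torque": the same for the moment, N m; "finger_gap": finger opening in m.
Only numpy, scipy, OpenCV 4.12 (cv2) and the standard library are available. Lean on these libraries where they do the work, as an engineer would, in place of code of your own. Each camera call takes 0.05 s, during which the arm holds its last target. There are 200 camera calls.

## Working session

There is one attempt and no reset: what is moved stays moved. The work goes in short steps, each a Python script; the robot and the scene stay as the last script left them, time stands still between calls to the robot, and variables do not carry over. Pictures are saved under pics/ and viewed, about 8 in all and at most 12, crops included, and the job is handed in when it is done.

```bash
ls; mkdir -p pics; python3 - <<'E'
from rig import *
import cv2, numpy as np
for n in ("top","scene"):
    p,d=camera(n); cv2.imwrite(f"pics/{n}0.png",p[:,:,::-1]); np.save(f"pics/{n}0.npy",d)
    print(n,camera_params(n))
print(camera_params("wrist"))
s=sense();print(s["time_s"],s["tcp_rot"],s["finger_gap"])
E
```

```text
pics
top {'K': array([[523.10015044,   0.        , 271.57095893],
       [  0.        , 523.10015044, 208.94345164],
       [  0.        ,   0.        ,   1.        ]]), 'position': array([0.25141069, 0.0126775 , 1.53811431]), 'rotation': array([[-0.0222273 , -0.98210612,  0.18701207],
       [-0.99947601,  0.02623145,  0.01896355],
       [-0.02352981, -0.18649257, -0.98217456]])}
scene {'K': array([[381.1873102 ,   0.        , 281.17297727],
       [  0.        , 381.1873102 , 211.08221973],
       [  0.        ,   0.        ,   1.        ]]), 'position': array([0.9582736 , 0.50946116, 0.8698755 ]), 'rotation': array([[-0.74380432,  0.50764432, -0.43480153],
       [ 0.66811785,  0.54586589, -0.50561741],
       [-0.01933048, -0.66657908, -0.74518364]])}
{'K': array([[321.63741374,   0.        , 277.28930339],
       [  0.        , 321.63741374, 212.8113225 ],
       [  0.        ,   0.        ,   1.        ]]), 'tool_from_camera': array([[ 1.28385657e-03, -2.79177697e-01,  9.60238598e-01,
        -1.50489687e-01],
       [-3.91385570e-05, -9.60239403e-01, -2.79177878e-01,
         7.02499445e-02],
       [ 9.99999175e-01,  3.20842000e-04, -1.24373628e-03,
        -2.16610745e-04],
       [ 0.00000000e+00,  0.00000000e+00,  0.00000000e+00,
         1.00000000e+00]])}
0.1 [[-5.37446343e-04 -9.44483552e-01  3.28558261e-01]
 [-1.70248520e-03  3.28558696e-01  9.44482019e-01]
 [-9.99998406e-01 -5.17571685e-05 -1.78455194e-03]] 0.08557581472376787
```

View pics/top0.png

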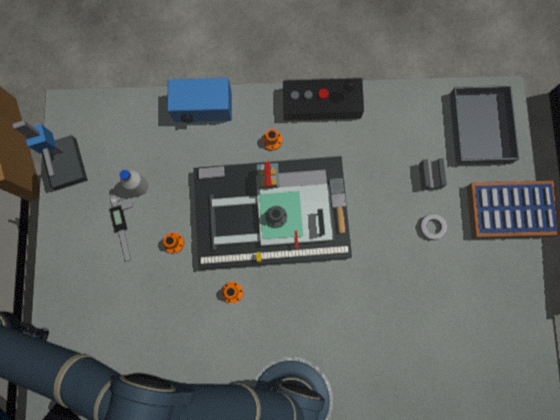

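View pics/scene0.png

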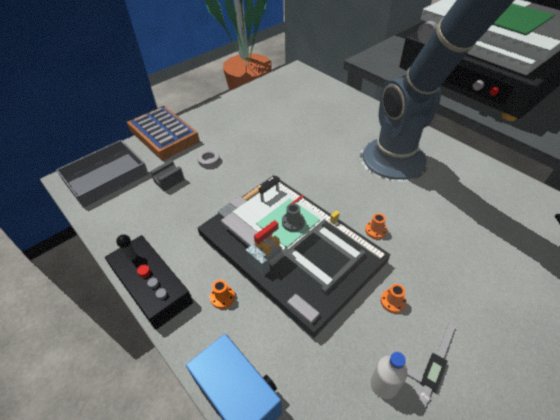

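The top view shows the stage at (295,215), the T-handle at (268,173), the stage bar at (318,222), the pointer at (296,238), the flag at (258,257), and the dark part at (277,215). The lookalikes are three orange parts at (272,139), (173,242) and (232,292). Other red things that aren't the handle are the button at (323,93) and the pointer itself. Next I'll take a closer wrist view.

```bash
cat > h.py <<'E'
from rig import *
import cv2, numpy as np
def ray(K,R,t,px,z):
    d=R@np.linalg.solve(K,[px[0],px[1],1.]); return t+d*(z-t[2])/d[2]
def cam(n,s=None):
    c=camera_params(n)
    if n!="wrist": return c["K"],c["rotation"],c["position"]
    T=c["tool_from_camera"]; return c["K"],s["tcp_rot"]@T[:3,:3],s["tcp_rot"]@T[:3,3]+s["position"]
def down(a): # tool x down, jaws (z) along world angle a
    x=np.array([0,0,-1.]); z=np.array([np.cos(a),np.sin(a),0]); return np.column_stack([x,np.cross(z,x),z])
E
python3 - <<'E'
from h import *
C=cam("top")
P={k:ray(*C,p,z) for k,p,z in [("lock",(268,173),.167),("bar",(318,222),.133),("ptr",(296,240),.085),("flag",(258,257),.082),("part",(277,213),.144),
 ("g_tl",(194,165),.045),("g_tr",(343,157),.045),("g_br",(351,258),.045),("g_bl",(194,270),.045)]}
for k,v in P.items(): print(k,v.round(3))
c=P["part"]
for a in (1.57,-1.57):
    q=inverse_kinematics([c[0]-.1,c[1],.36],down(a)); print(a,q)
R=sense()["tcp_rot"]; print(np.arctan2(R[1,2],R[0,2]))
E
```

```text
lock [0.612 0.047 0.167]
bar [ 0.479 -0.085  0.133]
ptr [ 0.438 -0.026  0.085]
flag [0.393 0.082 0.082]
part [0.505 0.025 0.144]
g_tl [0.674 0.268 0.045]
g_tr [ 0.686 -0.173  0.045]
g_br [ 0.388 -0.181  0.045]
g_bl [0.364 0.267 0.045]
1.57 [-0.6812263  -0.1287516   0.4631044   1.93017463  0.05913831  1.32714504
  1.33428185]
-1.57 [-0.85930507 -0.15400781  0.61423992  1.93618439  0.09110587  1.33255061
 -1.84221879]
1.2360190878182333
```

```bash
python3 - <<'E'
from h import *
movep([.46,.03,.36],down(1.57)); s=sense(); p,d=camera("wrist"); C=cam("wrist",s)
np.savez("pics/w1.npz",p=p,d=d,K=C[0],R=C[1],t=C[2]); print(s["time_s"],s["joint_pos"].round(3) if hasattr(s["joint_pos"],'round') else s["joint_pos"],s["position"])
cv2.imwrite("pics/w1.png",cv2.resize(p[:,:,::-1],(800,600),interpolation=cv2.INTER_CUBIC))
E
```

```text
2.475 [-0.623 -0.008  0.466  1.834  0.004  1.315  1.415] [0.46006926 0.03095969 0.35979951]
```

View pics/w1.png

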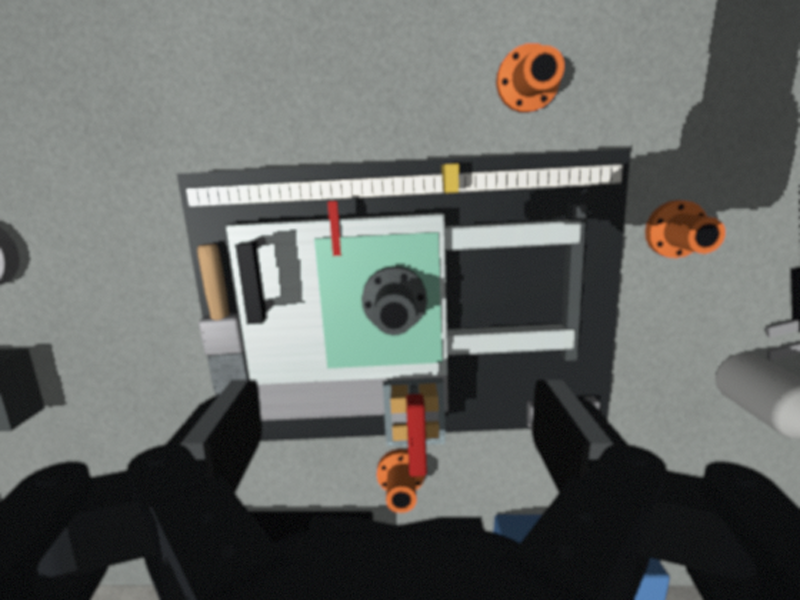

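The wrist view (800 px wide) shows the red T-handle at (416,435) over the brass collar, the bar at (251,283), the pointer tip at (332,203) and the flag at (452,178). The orange parts stand off the granite. I'll enlarge crops of these to check.

```bash
python3 - <<'E'
from h import *
p=np.load("pics/w1.npz")["p"][:,:,::-1]
def cr(x,y,w,h,s): return cv2.resize(p[y:y+h,x:x+w],None,fx=s,fy=s,interpolation=cv2.INTER_CUBIC)
a=cr(260,260,60,80,5)   # handle: 300x400
b=cr(220,105,110,40,5)  # pointer/flag 550x200
c=cr(160,155,50,80,5)   # bar 250x400
im=np.zeros((600,550,3),np.uint8); im[:400,:300]=a; im[:400,300:550]=c; im[400:,:]=b
cv2.imwrite("pics/c1.png",im)
E
```

```text
(no output)
```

View pics/c1.png

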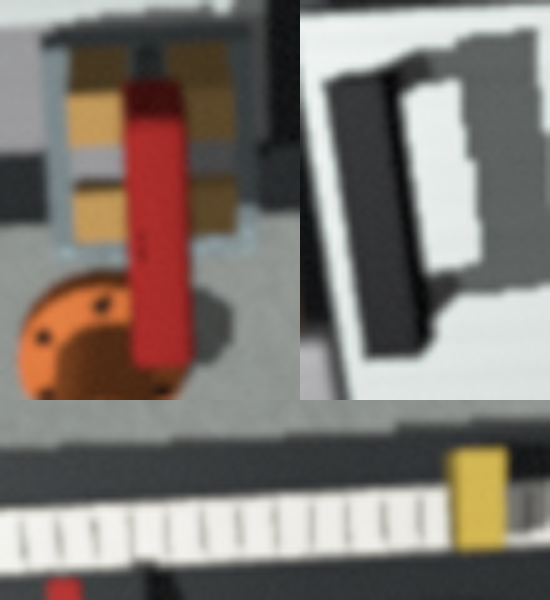

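```bash
python3 - <<'E'
from h import *
f=np.load("pics/w1.npz"); C=(f["K"],f["R"],f["t"])
def q(n,px,z): v=ray(*C,np.array(px),z); print(n,v.round(4), "d",round(float(f["d"][int(px[1]),int(px[0])]),3)); return v
H=q("handle",(260+160/5,260+242/5),.167)
a=q("h near",(260+157/5,260+117/5),.167);b=q("h far",(260+163.5/5,260+366/5),.167)
B=q("bar",(160+75/5,155+215/5),.133)
c=q("b near",(160+57/5,155+76/5),.133);d=q("b far",(160+94/5,155+354/5),.133)
P=q("ptr",(233,141),.085); F=q("flag",(316,134),.082)
s1=q("sc0",(188*.7,196*.7),.05); s2=q("sc1",(620*.7,173*.7),.05)
for n,u,v in (("handle",a,b),("bar",c,d)): w=v-u; print(n,np.linalg.norm(w),"yaw",np.arctan2(-w[1],w[0])*-1)
w=s2-s1; print("scale yaw",np.arctan2(-w[0],w[1]))
y=np.arctan2(-w[0],w[1]); ey=np.array([-np.sin(y),np.cos(y),0]); print("travel",(F-P)@ey, "handle-to-bar in frame",(B-H)@ey,(B-H)@np.array([np.cos(y),np.sin(y),0]))
E
```

```text
handle [0.6103 0.0481 0.167 ] d 0.391
h near [0.5765 0.0469 0.167 ] d 0.385
h far [0.6455 0.0494 0.167 ] d 0.58
bar [ 0.4807 -0.0934  0.133 ] d 0.387
b near [ 0.4471 -0.0946  0.133 ] d 0.379
b far [ 0.516  -0.0918  0.133 ] d 0.397
ptr [ 0.4164 -0.0274  0.085 ] d 0.415
flag [0.4077 0.08   0.082 ] d 0.452
sc0 [ 0.4136 -0.1736  0.05  ] d 0.453
sc1 [0.3916 0.2453 0.05  ] d 0.442
handle 0.06906065363465297 yaw 0.03655620870645061
bar 0.06899349026512895 yaw 0.04196805923842327
scale yaw 0.05244559282566433
travel 0.10768504832306733 handle-to-bar in frame -0.1344382418487837 -0.1367981395044585
```

```bash
python3 - <<'E'
from h import *
yaw=.045; a0=np.pi/2+yaw; P=[.610,.048]
command_gripper(.05,50)
movep(P+[.24],down(a0))
for a in (a0+np.pi/2,a0-np.pi/2):
    q=inverse_kinematics(P+[.196],down(a)); print(a, None if q is None else np.round(q,2))
print(np.round(sense()["joint_pos"],2))
print(move_l(P+[.163],feed=.1,until_force=8))
command_gripper(.0,50)
s=sense(); print(s["time_s"],s["position"],s["finger_gap"],s["wrist_force"],s["ft_torque"])
E
```

```text
3.186592653589793 [ 0.54  0.58 -0.99  1.68  0.52  1.17  2.59]
0.04499999999999993 [-0.77  0.51  0.88  1.76 -0.44  1.08  0.3 ]
[-0.56  0.38  0.55  1.7  -0.22  1.13  1.67]
False
5.2083 [0.61000836 0.04799931 0.16305527] 0.0001908476579027466 [-0.17389582  0.29425623 -0.94289524] [-0.06151324  0.01794651  0.03610106]
```

The fingers closed on nothing, so I'll look before moving.

```bash
python3 - <<'E'
from h import *
s=sense(); print(s["finger_gap"],s["wrist_force"]); p,d=camera("wrist"); C=cam("wrist",s)
np.savez("pics/w2.npz",p=p,d=d,K=C[0],R=C[1],t=C[2]); 
q,_=camera("scene"); q=cv2.resize(q[150:330,170:410],(800,600),interpolation=cv2.INTER_CUBIC)
cv2.imwrite("pics/w2.png",np.hstack([cv2.resize(p,(400,300)),cv2.resize(q,(400,300))])[:,:,::-1])
E
```

```text
0.0001908476579027466 [-0.17389582  0.29425623 -0.94289524]
```

View pics/w2.png

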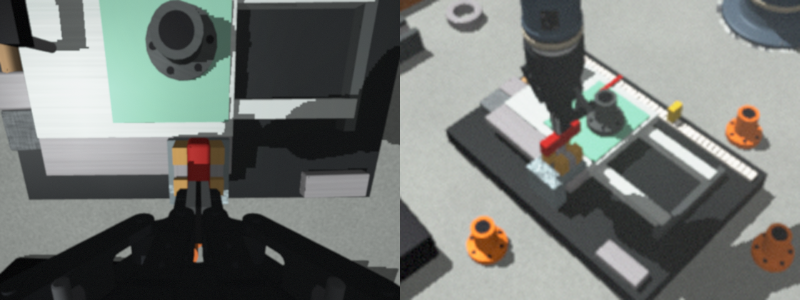

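```bash
python3 - <<'E'
from h import *
f=np.load("pics/w2.npz"); K,R,t=f["K"],f["R"],f["t"]
def pr(X): v=K@(R.T@(np.array(X)-t)); return (v[:2]/v[2]).round(1), v[2].round(3)
for n,X in dict(near=(.576,.0469,.167),near0=(.576,.0469,.143),ctr=(.61,.048,.167),far=(.645,.0494,.167),grasp=(.61,.048,.157),tip=(.61,.048,.138),collar=(.61,.048,.128)).items(): print(n,*pr(X))
d=f["d"]
for r in range(190,360,10): print(r,d[r,262:300:6].round(3))
p=f["p"][180:370,200:360]; cv2.imwrite("pics/c2.png",cv2.resize(p,None,fx=3.1,fy=3.1,interpolation=cv2.INTER_CUBIC)[:,:,::-1])
E
```

```text
near [279.4 200.2] 0.151
near0 [279.2 189.5] 0.174
ctr [278.4 266.4] 0.16
far [278. 327.] 0.17
grasp [278.4 258.1] 0.17
tip [278.4 244.7] 0.188
collar [278.3 238.6] 0.198
190 [0.235 0.235 0.235 0.235 0.235 0.236 0.236]
200 [0.207 0.153 0.155 0.153 0.154 0.155 0.206]
210 [0.155 0.152 0.152 0.152 0.154 0.154 0.192]
220 [0.156 0.155 0.154 0.154 0.154 0.155 0.195]
230 [0.158 0.155 0.155 0.154 0.155 0.155 0.204]
240 [0.159 0.157 0.156 0.157 0.156 0.158 0.205]
250 [0.16  0.158 0.158 0.158 0.158 0.158 0.203]
260 [0.203 0.142 0.142 0.142 0.142 0.142 0.203]
270 [0.133 0.133 0.131 0.133 0.133 0.133 0.141]
280 [0.124 0.124 0.123 0.124 0.124 0.124 0.132]
290 [0.115 0.118 0.118 0.118 0.118 0.115 0.112]
300 [0.108 0.109 0.119 0.119 0.109 0.108 0.108]
310 [0.103 0.102 0.119 0.121 0.104 0.103 0.102]
320 [0.098 0.1   0.122 0.12  0.101 0.097 0.1  ]
330 [0.086 0.109 0.122 0.123 0.111 0.088 0.086]
340 [0.086 0.11  0.124 0.124 0.112 0.089 0.082]
350 [0.086 0.111 0.303 0.372 0.111 0.089 0.078]
```

View pics/c2.png

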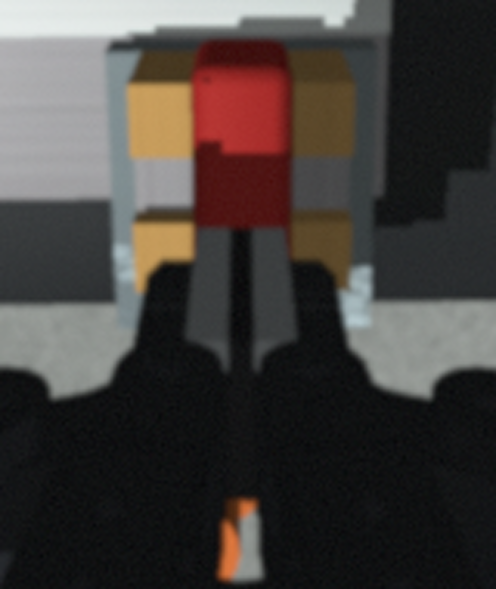

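```bash
python3 - <<'E'
from h import *
c=camera_params("wrist");K,T=c["K"],c["tool_from_camera"]
for n,lim in (("w1",.25),("w2",.25)):
    d=np.load(f"pics/{n}.npz")["d"]; v,u=np.indices(d.shape); m=(d>.03)&(d<lim)
    X=(np.linalg.inv(K)@np.stack([u[m],v[m],np.ones(m.sum())]))*d[m]; Q=(T[:3,:3]@X).T+T[:3,3]
    w=Q[np.abs(Q[:,1])<.014]; w=w[np.abs(w[:,2])<.06]
    print(n,len(w))
    for lo in np.arange(-.08,.05,.01):
        k=w[(w[:,0]>lo)&(w[:,0]<=lo+.01)]
        if len(k): print(lo.round(3),len(k),"y",k[:,1].min().round(3),k[:,1].max().round(3),"|z|",np.abs(k[:,2]).min().round(3),np.abs(k[:,2]).max().round(3))
E
```

```text
w1 23860
-0.08 5735 y -0.013 0.013 |z| 0.008 0.06
-0.07 1813 y -0.011 0.014 |z| 0.039 0.06
-0.06 1816 y -0.008 0.012 |z| 0.042 0.056
-0.05 1873 y -0.012 0.012 |z| 0.042 0.057
-0.04 1489 y -0.012 0.012 |z| 0.042 0.057
-0.03 811 y -0.012 0.012 |z| 0.042 0.055
w2 42527
-0.08 5758 y -0.009 0.014 |z| 0.003 0.051
-0.07 6930 y -0.009 0.014 |z| 0.002 0.045
-0.06 3057 y -0.012 0.014 |z| 0.001 0.036
-0.05 933 y -0.012 0.013 |z| 0.0 0.019
-0.04 717 y 0.006 0.012 |z| 0.0 0.014
-0.03 644 y 0.006 0.012 |z| 0.0 0.014
-0.02 361 y 0.006 0.011 |z| 0.0 0.014
-0.01 419 y 0.001 0.014 |z| 0.0 0.008
-0.0 1 y 0.013 0.013 |z| 0.008 0.008
0.03 958 y -0.014 0.014 |z| 0.01 0.022
0.04 660 y -0.009 0.004 |z| 0.01 0.022
```

The depth image shows the fingertips about 37 mm further back than the stated geometry: shut, they are at tool x ≈ −12 mm, not +25. The handle top still reads 167 mm, so the camera and arm agree with each other. I'll use the measured geometry, with the grasp point at tool x ≈ −31 mm.

```bash
python3 - <<'E'
from h import *
a0=np.pi/2+.045; P=[.610,.048]
move_l(P+[.20],feed=.15); command_gripper(.05,50)
print(move_l(P+[.126],feed=.1,until_force=8))
command_gripper(.0,50)
s=sense(); print(s["time_s"],s["position"],s["finger_gap"],s["wrist_force"],s["ft_torque"])
if s["finger_gap"]>.01:
    r=move_l(P+[.136],feed=.04); s=sense(); print(s["time_s"],s["position"],s["finger_gap"],s["wrist_force"],s["ft_torque"])
E
```

```text
False
7.5333 [0.61039479 0.04818373 0.12670498] 0.015036226828266025 [-0.59289591  0.41184569  4.33669149] [0.06389865 0.19030149 0.04449722]
7.9333 [0.61014619 0.04814893 0.13578094] 0.014901326520787227 [ 3.00743223  0.33055542 -6.83508826] [ 0.17445893 -0.75446159  0.0037974 ]
```

```bash
python3 - <<'E'
from h import *
P=[.610,.048]; a0=np.pi/2+.045
def rep(n): s=sense(); print(n,round(s["time_s"],2),s["position"].round(4),round(s["finger_gap"],4),np.round(s["wrist_force"],1),np.round(s["ft_torque"],2))
move_l(P+[.1615],feed=.05); rep("up")
for k in (1,2,3):
    move_l(P+[.1615],down(a0-k*np.pi/6),feed=.05); rep(k)
E
```

```text
up 8.59 [0.61   0.0481 0.1615] 0.0154 [ 4.4  1.1 -9.2] [ 0.27 -1.11  0.  ]
1 9.27 [0.6101 0.0485 0.1612] 0.0156 [ 5.6  2.  -9.4] [ 0.38 -1.18 -0.09]
2 9.94 [0.6104 0.0488 0.1613] 0.0157 [ 6.2  2.5 -9. ] [ 0.42 -1.31 -0.  ]
3 10.62 [0.6107 0.049  0.1614] 0.0154 [ 6.9  0.8 -8.7] [ 0.27 -1.43 -0.04]
```

```bash
python3 - <<'E'
from h import *
P=[.610,.048]
def rep(n): s=sense(); print(n,round(s["time_s"],2),s["position"].round(4),round(s["finger_gap"],4),np.round(s["wrist_force"],1),np.round(s["ft_torque"],2))
for z in (.153,.150,.1475):
    print(move_l(P+[z],feed=.03,until_force=12)); rep(z)
E
```

```text
False
0.153 11.05 [0.6108 0.049  0.1531] 0.0154 [ 5.1  2.  -8.9] [ 0.33 -1.32  0.01]
False
0.15 11.3 [0.6108 0.049  0.1502] 0.0154 [ 6.1  1.7 -8.3] [ 0.26 -1.29 -0.04]
False
0.1475 11.55 [0.6108 0.049  0.1479] 0.0149 [ 5.4  1.3 -6.5] [ 0.28 -1.15 -0.  ]
```

```bash
python3 - <<'E'
from h import *
P=[.6105,.0487]; a0=np.pi/2+.045
def rep(n): s=sense(); print(n,round(s["time_s"],2),s["position"].round(4),round(s["finger_gap"],4),np.round(s["wrist_force"],1),np.round(s["ft_torque"],2))
print(move_l(P+[.1458],feed=.03,until_force=10)); rep("low")
command_gripper(.045); rep("open")
move_l(P+[.25],feed=.15); rep("up")
movep([.47,-.0,.33],down(a0)); s=sense(); p,d=camera("wrist"); C=cam("wrist",s)
np.savez("pics/w3.npz",p=p,d=d,K=C[0],R=C[1],t=C[2]); rep("view")
cv2.imwrite("pics/w3.png",cv2.resize(p[:,:,::-1],(800,600),interpolation=cv2.INTER_CUBIC))
E
```

```text
False
low 11.8 [0.6109 0.0491 0.1477] 0.0156 [-0.2  2.2  6.5] [0.34 0.1  0.03]
open 12.19 [0.6101 0.0485 0.1456] 0.0449 [-0.4 -0.6  0.5] [-0.01 -0.   -0.01]
up 13.03 [0.6098 0.0489 0.2491] 0.0451 [-0.6 -0.3 -0.3] [-0.04  0.03  0.01]
view 14.23 [4.701e-01 3.000e-04 3.294e-01] 0.0452 [-0.2  0.  -0.6] [-0.04 -0.01 -0.02]
```

View pics/w3.png

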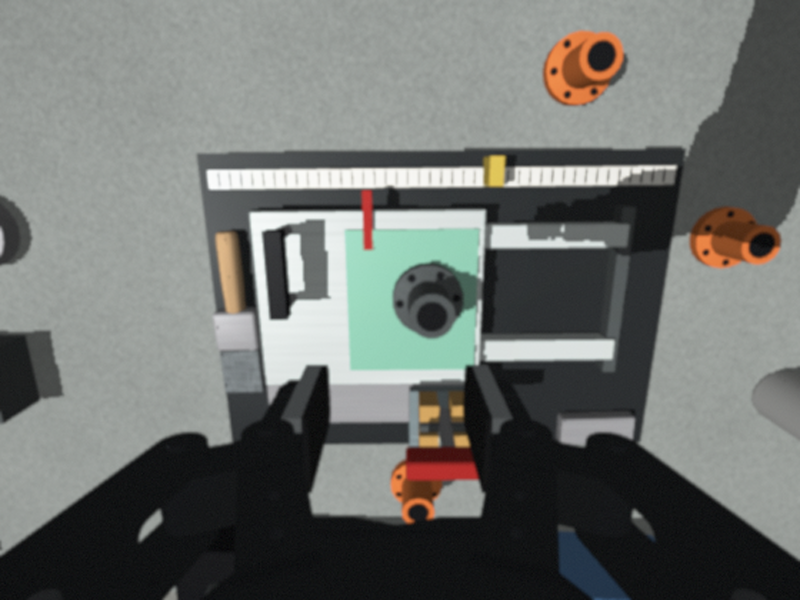

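The handle now lies along the travel at about (443,470). I'll check its height by depth, then re-measure the bar, pointer and flag from this view.

```bash
python3 - <<'E'
from h import *
f=np.load("pics/w3.npz"); C=(f["K"],f["R"],f["t"]); d=f["d"]
def dep(u,v): return C[2]+C[1]@(np.linalg.solve(C[0],[u,v,1.])*d[v,u])
for u in (290,300,310,320,328): print("handle top",dep(u,329).round(4))
r=f["p"]; m=(r[:,:,0]>150)&(r[:,:,1]<60); ys,xs=np.nonzero(m[300:345,280:336]); print("h px",xs.min()+280,xs.max()+280,ys.min()+300,ys.max()+300)
k=ys; ym=[(c+280,(ys[xs==c]+300).mean()) for c in range(6,50,6)]; A=[ray(*C,q,.188) for q in ym]; w=A[-1]-A[0]; print("handle yaw",np.arctan2(w[1],w[0]))
z=.133
for n,px,z in (("bar near",(274.5,231),.133),("bar far",(281,318),.133),("ptr",(367.5,192),.085),("flag",(496,185),.082)):
    print(n,ray(*C,np.array(px)*.7,z).round(4))
im=np.vstack([cv2.resize(r[100:140,235:365],None,fx=6,fy=6,interpolation=cv2.INTER_CUBIC),cv2.resize(r[150:230,170:300],None,fx=4.5,fy=4.5,interpolation=cv2.INTER_CUBIC)[:,:585].repeat(1,1) if 0 else cv2.resize(r[150:200,170:300],None,fx=6,fy=6,interpolation=cv2.INTER_CUBIC)])
cv2.imwrite("pics/c3.png",im[:,:,::-1]); print(im.shape)
E
```

```text
handle top [0.6113 0.0191 0.1878]
handle top [0.6111 0.0296 0.1874]
handle top [0.6106 0.0402 0.1873]
handle top [0.6094 0.0506 0.1884]
handle top [0.6086 0.0589 0.1889]
h px 284 333 325 335
handle yaw 1.6303266679593504
bar near [ 0.4471 -0.0933  0.133 ]
bar far [ 0.5157 -0.0902  0.133 ]
ptr [ 0.4177 -0.0271  0.085 ]
flag [0.4073 0.0802 0.082 ]
(540, 780, 3)
```

View pics/c3.png

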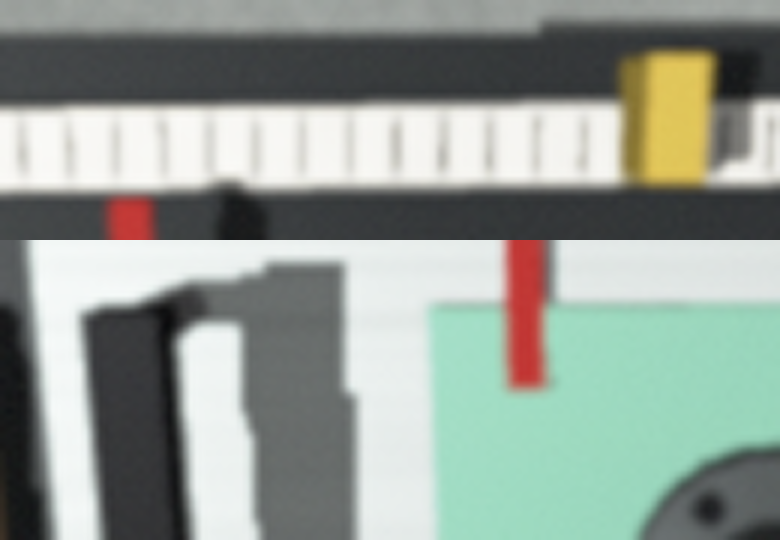

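The handle top reads 188 mm, so the pull is 21 mm, and it is turned about 1.59 rad: parked correctly. Both views agree on the travel needed, 107.7 mm. Next I grip the bar and slide slowly.

```bash
python3 - <<'E'
from h import *
yaw=.045; a0=np.pi/2+yaw; ey=np.array([-np.sin(yaw),np.cos(yaw),0]); B=np.array([.4814,-.0917,.0955])
def rep(n): s=sense(); print(n,round(s["time_s"],2),s["position"].round(4),round(s["finger_gap"],4),np.round(s["wrist_force"],1),np.round(s["ft_torque"],2)); return s
print(inverse_kinematics(B,down(a0)),inverse_kinematics(B+.1077*ey,down(a0)))
movep(B+[0,0,.10],down(a0)); print(move_l(B,feed=.1,until_force=8)); rep("at bar")
command_gripper(0,40); s=rep("grip")
if .008<s["finger_gap"]<.02:
    move_l(B+.1077*ey,feed=.04); s=rep("slid"); sleep(.3); s=rep("rest")
    p,d=camera("wrist"); C=cam("wrist",s); np.savez("pics/w4.npz",p=p,d=d,K=C[0],R=C[1],t=C[2])
    cv2.imwrite("pics/w4.png",cv2.resize(p[:,:,::-1],(800,600),interpolation=cv2.INTER_CUBIC))
E
```

```text
[-0.50622059  0.41628808  0.76755735  2.12296164 -0.42161002  0.75615628
  2.14804222] [-0.68914543  0.37730499  0.70222144  2.1495419  -0.36410293  0.73183286
  1.8694205 ]
False
at bar 16.07 [ 0.482  -0.0918  0.0961] 0.045 [-0.4  0.2 -0. ] [-0.02 -0.05  0.02]
grip 16.45 [ 0.4818 -0.0923  0.0961] 0.0134 [-1.3 -2.1  6.1] [-0.39  0.26  0.23]
slid 19.29 [0.476  0.0151 0.0961] 0.0134 [-4.6 -3.4 10.2] [-0.64  0.75  0.27]
rest 19.59 [0.476  0.0151 0.0961] 0.0136 [-4.3 -2.9 11.1] [-0.61  0.8   0.27]
```

View pics/w4.png

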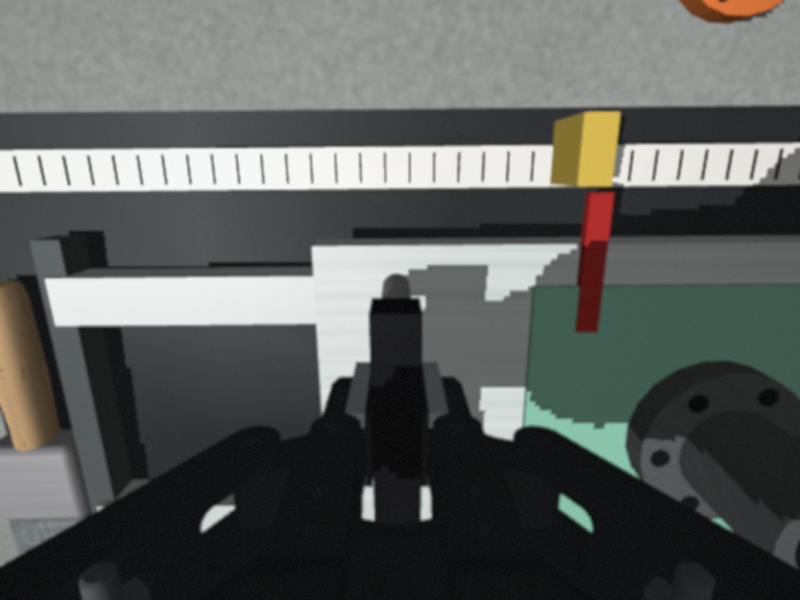

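```bash
python3 - <<'E'
from h import *
f=np.load("pics/w4.npz"); C=(f["K"],f["R"],f["t"]); yaw=.045; ey=np.array([-np.sin(yaw),np.cos(yaw),0])
F=ray(*C,np.array((596,187))*.7,.082); P=ray(*C,np.array((601.5,193))*.7,.085); print(F,P,(P-F)@ey)
fw=ray(*C,np.array((579,187))*.7,.082)-ray(*C,np.array((613,187))*.7,.082); pw=ray(*C,np.array((589,193))*.7,.085)-ray(*C,np.array((614,193))*.7,.085); print("widths",np.linalg.norm(fw),np.linalg.norm(pw))
E
```

```text
[0.40802144 0.08095203 0.082     ] [0.40987572 0.08189739 0.085     ] 0.0008609829925585339
widths 0.01179963396883789 0.008547828219606684
```

The pointer is within 1 mm of the flag's middle, and the measured widths of 11.8 and 8.5 mm match the 12 and 8 given. Now I release, back off and check.

```bash
python3 - <<'E'
from h import *
yaw=.045; a0=np.pi/2+yaw
command_gripper(.045); s=sense(); p=np.array(s["position"]); move_l(p+[0,0,.14],feed=.12)
movep([.46,-.06,.33],down(a0)); s=sense(); print(s["time_s"],s["position"],s["wrist_force"])
p,d=camera("wrist"); C=cam("wrist",s); np.savez("pics/w5.npz",p=p,d=d,K=C[0],R=C[1],t=C[2])
cv2.imwrite("pics/w5.png",cv2.resize(p[:,:,::-1],(800,600),interpolation=cv2.INTER_CUBIC))
E
```

```text
21.925 [ 0.45971561 -0.05975182  0.3296933 ] [-0.10371471  0.40589987 -0.3117953 ]
```

View pics/w5.png

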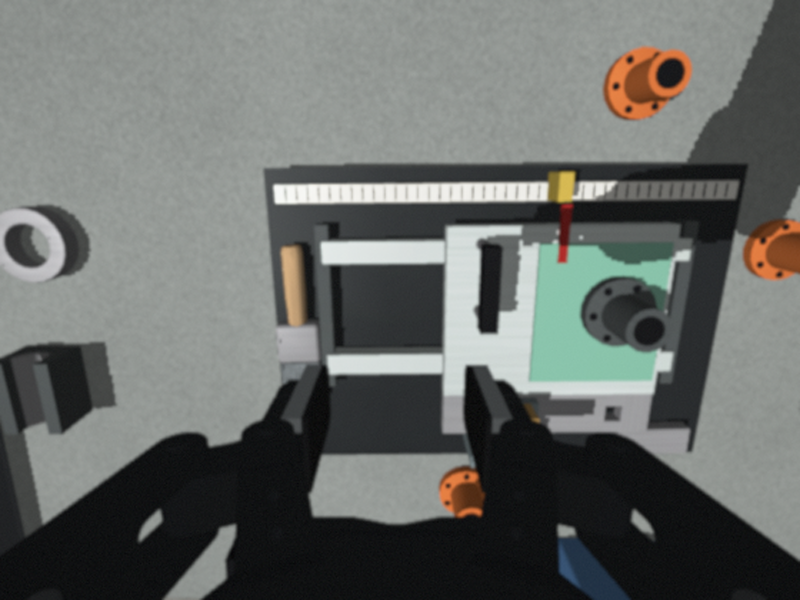

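The part stands on the glass, and the pointer (567,205) is at the flag (565,200). The handle is hidden behind a finger here, so I'll check it numerically in the fixed cameras' depth.

```bash
python3 - <<'E'
from h import *
f=np.load("pics/w5.npz"); C=(f["K"],f["R"],f["t"]); yaw=.045; ey=np.array([-np.sin(yaw),np.cos(yaw),0])
r=cv2.resize(f["p"][105:165,370:430],(400,400),interpolation=cv2.INTER_CUBIC)
out=[r]
for n in ("scene","top"):
    p,d=camera(n); K,R,t=cam(n); v,u=np.indices(d.shape)
    X=(R@(np.linalg.inv(K)@np.stack([u.ravel(),v.ravel(),np.ones(u.size)])*d.ravel())).T+t
    q=p.reshape(-1,3).astype(int); m=(q[:,0]>110)&(q[:,1]<60)&(q[:,2]<60)&(np.linalg.norm(X[:,:2]-[.61,.048],axis=1)<.06)&(X[:,2]>.13)
    H=X[m]; print(n,m.sum())
    if m.sum()>5:
        T=H[H[:,2]>np.percentile(H[:,2],60)]; w=np.linalg.svd(T[:,:2]-T[:,:2].mean(0))[2][0]
        print("z pct",np.percentile(H[:,2],[10,50,90]).round(3),"ext",H.min(0).round(3),H.max(0).round(3),"yaw",np.arctan2(w[1],w[0])%np.pi)
    if n=="scene": out.append(cv2.resize(p[190:270,220:300],(400,400),interpolation=cv2.INTER_CUBIC))
cv2.imwrite("pics/c5.png",np.hstack(out)[:,:,::-1])
E
```

```text
scene 131
z pct [0.185 0.188 0.189] ext [0.606 0.017 0.182] [0.622 0.084 0.191] yaw 1.5926980394537102
top 127
z pct [0.184 0.187 0.191] ext [0.603 0.014 0.178] [0.619 0.081 0.194] yaw 1.6311598637264177
```

View pics/c5.png

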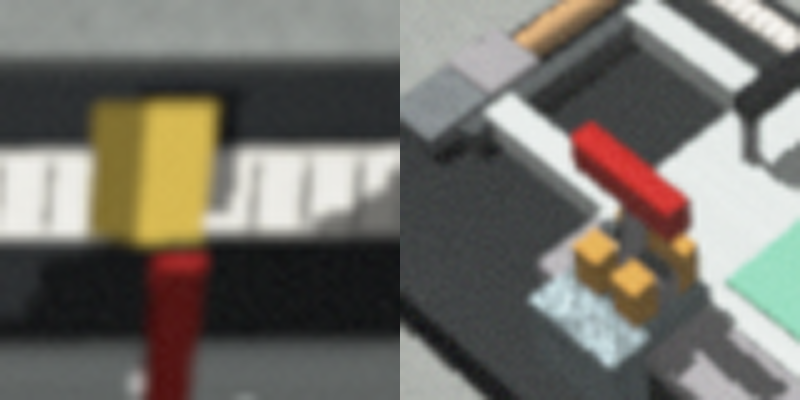

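```bash
python3 - <<'E'
from h import *
f=np.load("pics/w5.npz"); C=(f["K"],f["R"],f["t"])
print((ray(*C,(396.85,143.7),.085)-ray(*C,(395.6,141.7),.082)).round(4))
s=sense(); print(s["time_s"],np.round(s["wrist_force"],2)); finish_job()
E
```

```text
[0.0021 0.0008 0.003 ]
22.075 [ 0.28  1.35 -1.5 ]
the job is handed in; nothing more can be done
```

I parked the pin in its rest notch, slid the stage about 107.7 mm to the flag by its bar handle, and handed the job in at 22 s.

**Last checks before hand-in:**
- **Pin:** the handle top was about 188 mm high, which means the pin is out 21 mm. The handle was turned 1.55 to 1.59 rad from its start, by the scene and top cameras.
- **Pointer:** it stood about 1 mm from the flag's middle, both while I held the bar and after I let go.
- **Part and bystanders:** the machined part was upright on the glass. The gauge block, brush, ring gauge and V-block looked undisturbed where I could see them. I did not re-check the caliper and the cleaner bottle, but the arm worked nowhere near them.
- **Robot:** the gripper was clear of everything.

**Disagreement with the description:** the fingertips stand about 37 mm further back from the TCP than stated. My first grasp therefore closed on air just above the handle. I worked out the true grasp point from the wrist camera's depth image, and both later grasps held.

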